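# Start the spindle of a bench bearing press in its nut by feel

### The job

The spindle of the bench screw press has been put back with its nose in the boss, but its thread has not caught yet. Without lifting it out, turn the spindle by its hexagon head backward (anticlockwise seen from above) until you feel its thread drop, then forward (clockwise) one full turn so that it is properly started; do not turn it forward before it has dropped. Finish while still holding the head in the gripper with the spindle one turn in, and leave the bearing, the press pad, the wire spool and the tea glass where they are.

Things in the scene. Friction and masses are not known exactly. Their poses are not given: they have to be found in the camera images.
- press: Blue-green cast C-frame bench press for bearings, bolted to the bench: base 260 x 150 mm, boss 58 mm across with a bronze nut in it, its top 200 mm above the bench and the highest part of the frame. Origin: on the spindle's axis, at bench height; z up, x away from the column, which stands 90 to 145 mm from the axis on -x.
- boss (a point): Centre of the top face of the boss, on the spindle's axis, 200 mm above the bench. A firm grip carries the spindle and hides the drop unless it is pushed down a little (a few newtons, or let down after each small turn); a loose one lets it drop by its own weight.
- spindle: Loose steel press spindle, about 0.65 kg, upright: a hexagon head (36 mm across flats, 28 mm high) on 46 mm of quick two-start right-hand thread (30 mm across, 12 mm per turn), then a plain nose guided by the nut. Origin: on its axis at the lower end of the thread, 60 mm below the middle of the head; z up along the axis. The flats look along the spindle's own y and every 60 degrees.
- head (a point): Centre of the hexagon head, on the axis, 14 mm below its top: the place to grip, on two flats (36 mm; axes as the spindle's). 52 to 56 mm above the boss at the start. After the drop and one turn forward it is 38 mm above the boss. Nothing stands beside the head; the thread below it is 30 mm across.
- head_side (a point): Point at the edge of the head on the spindle's +x, 20 mm from the axis, at the head's mid height; at the start it points along the press's +x. The drop comes 0.5 to 1.6 rad backward of there (not marked): turned backward the spindle first creeps up by 1 to 3 mm, then drops about 6 mm at once. It turns at about 0.1 N m and stays where it is left.
- bearing: Ball bearing, 62 mm across, 16 mm high, lying on the bench by the press. Origin: centre of its underside. Leave it.
- press_pad: Steel press pad, a disc 44 mm across and 18 mm high, lying on the bench by the press. Origin: centre of its underside. Leave it.
- wire_spool: Blue spool of copper wire, 84 mm across, 75 mm tall, on the bench. Origin: centre of its underside. Leave it.
- tea_glass: Tea glass on a white saucer (in one piece), 110 mm across, 78 mm tall, on the bench. Origin: centre of its underside. Leave it.
Things that resemble listed ones, but are neither listed nor needed, are in the scene too. What is meant by the spindle is not green or yellow, and is the smaller of those in its own colour.

How it is judged:
By the outcome, as a careful person would: the job done as asked, in the order asked, and still so for the second after the job is handed in, while the arm keeps its last pose, push and grip.
It also fails if it takes over 64 s, if anything falls off the work surface, if the arm or the gripper's body presses on something with over 40 N, if the wrist force passes 120 N, or if a joint passes its speed limit or range.

### The arm

A 7-joint arm with a two-finger parallel gripper is mounted at the origin on the work surface. World frame = base frame: x ahead of the robot, y to its left, z up, the work surface at z = 0. Lengths are in m, angles in rad, forces in N, time in s.
With the tool pointing down it reaches from about 0.4 to 0.85 m from the base axis. Payload 4.5 kg.
Tool frame: the origin (TCP) lies midway between the tips of the shut fingers; the grasp point (between the pads) lies 19 mm behind it; z points along the fingers, y is the direction in which the jaws open and shut (so a half turn about z gives the same grasp; the last joint's range is limited). The gripper opens to 88 mm and grips with 3 to 60 N. Pads are 18 mm wide; open, the fingers measure 123 mm over their backs; the gripper's body (75 mm by 187 mm) begins 45 mm behind the grasp point.
Start: joints at [-1.236, 0.689, -0.195, 1.565, 0.157, 0.902, -0.215], TCP at [0.185, 0.597, 0.211] pointing down, gripper open.
Joint ranges: [-3.01, 3.01], [-0.46, 2.08], [-1.47, 1.51], [0.13, 2.56], [-1, 4.14], [0.04, 2.09], [-2.66, 2.66]. Speed limits (rad/s): [2.57, 2.57, 3.14, 3.14, 3.14, 3.14, 3.14].

### API

Orientations are given as a unit quaternion [x, y, z, w].
In Python, from plant import get_state, snapshot, finish_job, regions_of gives the robot as it stands.
- The arm moves only by the tool send_rows, never from a script. Its argument "series" is a list of rows, each an object of numbers: "grip": the opening, from 0 (shut) to 1 (fully open); "dx", "dy", "dz": the shift along the tool's x, y, z in mm; "turn": the turn about the tool's z in rad. A call has 1 to 20 rows; each row shifts and turns the commanded pose from where the row before left it, along the tool's axes as they then stand; what a row does not reach is not made up. A row lasts 1/10 s, in which the tool goes at most 50 mm and 8.59 degrees, less where a joint would pass 70% of its speed; a pose out of reach is approached as far as the arm can. A call is refused whole if a number of a shift passes 50 or a number of a turn 0.15, either way. A call with a gripper value outside its range is refused whole. The fingers move at their own pace and stop on an object; "force" is the grip in N (left out, the last holds). Time passes only in rows, so rows that do not move let the fingers close. It gives the time, the measured TCP pose, the force and the opening at its end, in the units of the state.
- get_state(): the state, without advancing time (a new reading comes with each control period).
- snapshot(name): name is "side" or "top" or "wrist"; returns a dict with "img" (384x512x3 uint8, red, green, blue), "depth" (384x512 float32, m along the optical axis (not along the pixel's ray), 0 where there is no reading), "fov_y" (degrees; the focal length in pixels is half the picture's height over the tangent of half this angle, whatever the lens; pixels are square), "cx", "cy" (the principal point, pixels), "R" (3x3) and "t" (3): a world point X has camera coordinates R X + t. Camera axes: x right, y down, z forward; pixel columns grow to the right and rows downward; lengths in m; the calibration is good to about 2 mm. A picture is of the moment at which its call begins.
- finish_job(): hands the job in, once; it reports no verdict.
Trained networks look in a picture, given as the dict that the camera call returned (one of the last four; its "shot" number tells which), for a name from the list of things; names that differ only in an ending like _2 or _b are one class to them, and where a whole thing is asked for, a point or a joint stands for the part that bears it (a point fixed in the world has none). Each returns a list of dicts, best first, with "score" (0 to 1); they miss things now and then, are a little off and sometimes report something else, mostly with a low value. They report only what shows in the picture. A call takes as long as a camera call. They do not tell look-alikes from the thing itself.
- regions_of(picture, target): "pixels" (384x512 bool, what is visible of it) and "extent" ([left, top, right, bottom] in pixels, round what is visible of it).
The state is a dict: "clock": time; "q": joint angles; "qd": joint speeds; "joint_torque": joint torques, N m; "tool_pos": TCP position; "eef_rot": TCP orientation; "contact_force": force on the tool from outside, world axes, zero at the start; "moment": the same for the moment, N m; "opening": opening from 0.0 (shut) to 1.0 (fully open).
Only numpy, scipy, OpenCV 4.12 (cv2) and the standard library are available. Lean on these libraries where they do the work, as an engineer would, in place of code of your own. Each camera call takes 0.05 s, during which the arm holds its last target.

## Working session

There is one attempt and no reset: what is moved stays moved. The work goes in short steps, Python scripts to look and compute and a tool call to move; the robot and the scene stay as the last step left them, time stands still between calls to the robot, and variables do not carry over. Pictures are saved under pics/ and viewed, and the job is handed in when it is done.

Besides the shell and the picture viewer there is one more tool, called after "Call:" as name(argument=value, ...), one argument or row to a line, values as JSON. send_rows: Moves the arm, as the interface text tells. Its arguments: {"type":"object","properties":{"series":{"type":"array","items":{"type":"object","properties":{"grip":{"type":"number"},"dx":{"type":"number"},"dy":{"type":"number"},"dz":{"type":"number"},"turn":{"type":"number"}}}},"force":{"type":"number"}},"required":["series"]}

```bash
ls; mkdir -p pics; python3 - <<'E'
from plant import *
import cv2
s=get_state(); print({k:(v if not hasattr(v,'round') else v) for k,v in s.items()})
for n in ["side","top","wrist"]:
    p=snapshot(n); cv2.imwrite(f"pics/{n}0.png",p["img"][:,:,::-1]); print(n,p["fov_y"],p["cx"],p["cy"],p["R"],p["t"])
    for r in regions_of(p,"spindle")[:5]: print(r["score"],r["extent"])
E
```

```text
pics
{'clock': 0.0, 'q': array([-1.23621223,  0.6899825 , -0.19453467,  1.56634868,  0.1572998 ,
        0.90250716, -0.21506684]), 'qd': array([ 1.78440917e-03, -4.85330239e-04, -1.15546992e-03, -9.53088761e-06,
       -2.66317140e-04,  9.67104315e-04, -3.32551836e-05]), 'joint_torque': array([-2.40352820e-04, -5.27568233e+01, -1.26753587e+00, -1.53427863e+01,
       -5.27887791e-02,  6.57518831e-03,  1.75210589e-04]), 'tool_pos': array([0.18500409, 0.59626679, 0.2098103 ]), 'eef_rot': array([ 1.49759468e-01,  9.88722026e-01, -9.22975628e-04, -7.76533298e-05]), 'contact_force': array([-0.12180492,  0.04521323, -0.24105806]), 'moment': array([ 0.00414514, -0.03707391,  0.06510839]), 'opening': 0.9983982378179654}
side 45.34891373864246 252.50679393737906 188.458749463454 [[-0.98409009 -0.17680052  0.0175577 ]
 [-0.1472647   0.75640007 -0.63731628]
 [ 0.0993972  -0.62976227 -0.77040229]] [0.55600975 0.15696919 1.23509323]
0.95 [195.6, 211.4, 219.6, 263.2]
0.85 [264.0, 140.8, 284.5, 166.7]
0.71 [177.0, 168.1, 203.7, 219.6]
0.7 [197.4, 148.2, 208.8, 180.4]
0.55 [231.7, 156.5, 328.8, 235.2]
top 51.703194111581155 257.66062278589754 193.69569387854617 [[ 0.02386078 -0.9994741  -0.02195883]
 [-0.99565799 -0.0217813  -0.09050269]
 [ 0.08997681  0.02402295 -0.99565409]] [0.02988919 0.59296877 1.34225165]
0.62 [293.7, 143.7, 308.0, 158.9]
0.52 [256.3, 137.0, 269.7, 159.9]
wrist 59.39303811521702 255.915636274184 188.1132358839397 [[ 2.97561667e-01  9.54702600e-01  2.50730016e-05]
 [ 9.10731012e-01 -2.83864482e-01  2.99983300e-01]
 [ 2.86401953e-01 -8.92406959e-02 -9.53944453e-01]] [-0.62500279 -0.03941214  0.39031518]
```

View pics/side0.png

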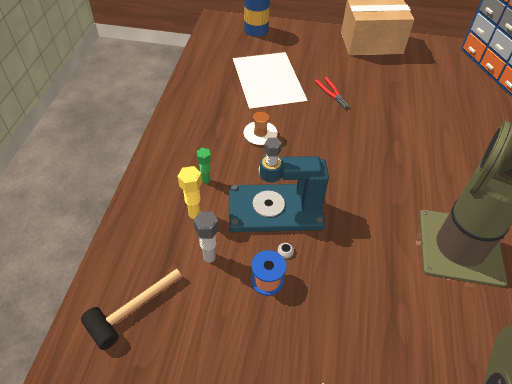

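View pics/top0.png

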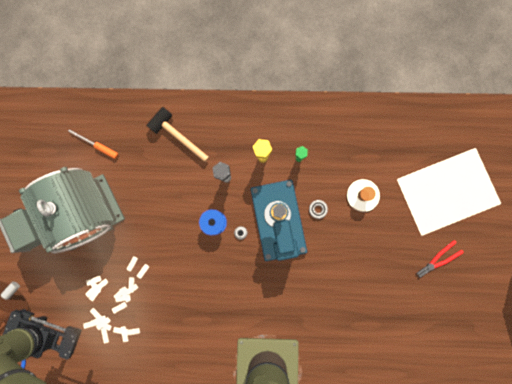

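View pics/wrist0.png

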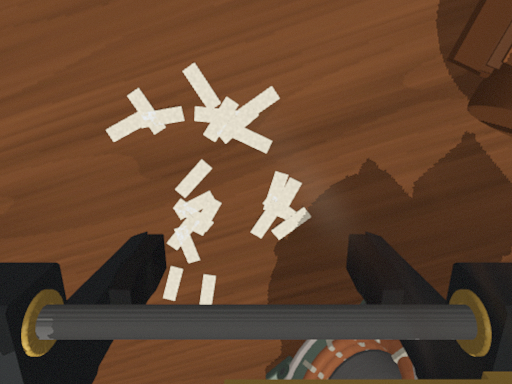

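Candidates for the spindle (side view): yellow (190,180), green (204,160), the larger grey one standing on the bench (207,232), and the grey one in the press boss (273,150). By the description it's the one in the press, which is the smaller grey. I'll check that in a crop and measure it.

```bash
cat > h.py <<'E'
from plant import *
import numpy as np, cv2
def pts(p):
    d=p["depth"]; f=192/np.tan(np.radians(p["fov_y"]/2))
    v,u=np.mgrid[0:384,0:512]
    c=np.stack([(u-p["cx"])/f*d,(v-p["cy"])/f*d,d],-1)
    return (c-p["t"])@p["R"]
def proj(p,X):
    f=192/np.tan(np.radians(p["fov_y"]/2)); c=p["R"]@np.array(X)+p["t"]; return c[:2]/c[2]*f+[p["cx"],p["cy"]]
E
python3 - <<'E'
from h import *
for n,(x0,y0,x1,y1) in dict(side=(220,125,340,245),top=(235,165,325,270)).items():
    p=snapshot(n); W=pts(p)
    im=cv2.resize(p["img"][y0:y1,x0:x1],None,fx=5,fy=5,interpolation=cv2.INTER_CUBIC); cv2.imwrite(f"pics/c_{n}.png",im[:,:,::-1])
    sub=W[y0:y1,x0:x1].reshape(-1,3); ok=p["depth"][y0:y1,x0:x1].ravel()>0
    sub=sub[ok]
    print(n,np.histogram(sub[:,2],bins=np.arange(-.01,.31,.01)))
    for lo,hi in [(.255,.29),(.195,.205),(.19,.21)]:
        q=sub[(sub[:,2]>lo)&(sub[:,2]<hi)]
        if len(q):print(lo,len(q),np.median(q,0),q.min(0),q.max(0))
    for t in ["press","spindle","head","boss","bearing","press_pad"]:
        for r in regions_of(p,t)[:3]:
            m=r["pixels"]&(p["depth"]>0); q=W[m]; print(t,r["score"],r["extent"],np.median(q,0).round(4) if len(q) else 0)
E
```

```text
side (array([3469, 4082,  583, 2331, 1203,   67,   78,   53,   58,   71,   69,
         68,   77,   71,   75,   53,   90,  182,  298,  187,  701,  126,
         31,   30,   22,   45,   48,  158,   19,    0,    0]), array([-0.01,  0.  ,  0.01,  0.02,  0.03,  0.04,  0.05,  0.06,  0.07,
        0.08,  0.09,  0.1 ,  0.11,  0.12,  0.13,  0.14,  0.15,  0.16,
        0.17,  0.18,  0.19,  0.2 ,  0.21,  0.22,  0.23,  0.24,  0.25,
        0.26,  0.27,  0.28,  0.29,  0.3 ]))
0.255 203 [ 0.52403134 -0.01908877  0.26737057] [ 0.50501699 -0.04239044  0.25569057] [ 0.54576872 -0.00288161  0.27154701]
0.195 537 [ 0.48211141 -0.02957604  0.19749893] [ 0.40431335 -0.06885255  0.19500867] [0.55341374 0.00723606 0.20482838]
0.19 827 [ 0.47120047 -0.02879022  0.19607844] [ 0.4000594  -0.07518142  0.1900452 ] [0.55341374 0.00723606 0.2099875 ]
press 0.79 [229.7, 153.9, 329.8, 234.7] [ 0.4842 -0.0154  0.0313]
spindle 0.71 [200.8, 147.3, 207.9, 181.9] [ 0.7202 -0.0873  0.0968]
spindle 0.59 [264.5, 140.7, 283.8, 166.1] [ 0.5243 -0.0142  0.2567]
head 0.82 [194.4, 214.8, 217.7, 263.6] [0.6478 0.1709 0.1463]
he
[... 1176 characters left out ...]
182.1, 307.2, 261.7] [ 0.4938 -0.0273  0.0291]
spindle 0.85 [255.4, 140.9, 275.0, 160.8] [0.719  0.03   0.1703]
spindle 0.79 [214.6, 160.7, 229.8, 180.8] [0.6474 0.154  0.1669]
spindle 0.55 [273.2, 206.2, 286.9, 217.7] [ 0.5252 -0.0241  0.2679]
head 0.88 [252.7, 138.0, 271.3, 161.0] [0.7196 0.0301 0.1701]
head 0.62 [273.7, 206.0, 285.1, 216.7] [ 0.525  -0.0241  0.2677]
head 0.52 [213.3, 159.8, 230.1, 180.7] [0.647  0.1557 0.1667]
boss 0.83 [248.8, 178.0, 306.5, 262.7] [ 0.4944 -0.0261  0.0291]
bearing 0.68 [306.0, 199.4, 326.6, 214.8] [ 0.5485 -0.1657  0.0135]
bearing 0.51 [274.1, 204.8, 283.7, 215.7] [ 0.525  -0.0239  0.2679]
press_pad 0.5 [234.0, 228.2, 245.0, 237.2] [0.4585 0.1011 0.0152]
```

View pics/c_side.png

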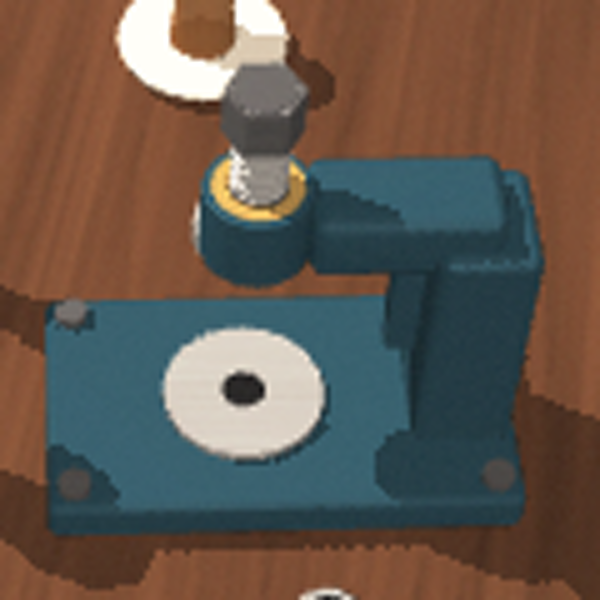

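View pics/c_top.png

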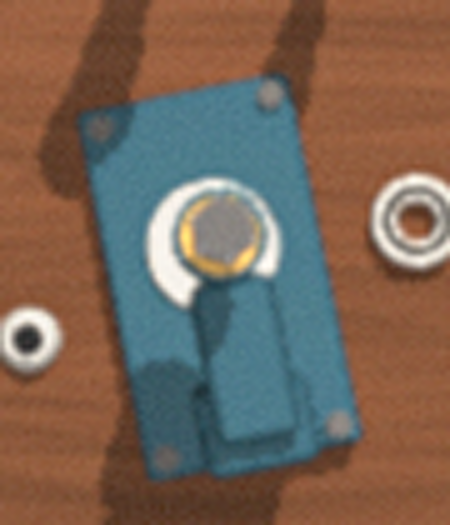

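The crops confirm it: the grey hexagon head sits over the bronze nut at side (273,142) and top (280,211). Its top is at z≈0.268, so the head centre is about 54 mm above the boss, which fits. Next I'll get the press yaw and a refined axis.

```bash
python3 - <<'E'
from h import *
from scipy.spatial.transform import Rotation as Ro
for n in ["top","side"]:
    p=snapshot(n); W=pts(p); d=p["depth"]>0
    hsv=cv2.cvtColor(p["img"],cv2.COLOR_RGB2HSV)
    near=np.hypot(W[...,0]-.525,W[...,1]+.024)<.3
    blue=(hsv[...,0]>85)&(hsv[...,0]<112)&(hsv[...,1]>90)
    m=d&near&blue&(W[...,2]>.018)&(W[...,2]<.042)
    q=W[m][:,:2].astype(np.float32)*1000
    r=cv2.minAreaRect(q); print(n,"base",len(q),r)
    # boss: top arm
    m=d&near&(W[...,2]>.19)&(W[...,2]<.206); q=W[m]
    print("arm rect",cv2.minAreaRect(q[:,:2].astype(np.float32)*1000))
    # head top
    m=d&near&(W[...,2]>.262); q=W[m]; c,rad=cv2.minEnclosingCircle(q[:,:2].astype(np.float32)*1000); print("head",q.mean(0),np.median(q[:,2]),c,rad,cv2.minAreaRect(q[:,:2].astype(np.float32)*1000))
s=get_state(); M=Ro.from_quat(s["eef_rot"]).as_matrix(); print(M.round(4)); print(s["clock"])
E
```

```text
top base 1716 ((504.4690246582031, -29.234664916992188), (253.23675537109375, 144.9294891357422), 12.633604049682617)
arm rect ((478.0277099609375, -35.383018493652344), (152.8040008544922, 55.93525695800781), 14.029094696044922)
head [ 0.52450465 -0.0242143   0.26752873] 0.26761440255494073 (524.111572265625, -24.11406135559082) 19.283716201782227 ((524.0194702148438, -23.9953556060791), (36.831302642822266, 34.1994514465332), 0.42210158705711365)
side base 2609 ((501.09765625, 11.1011962890625), (253.5802764892578, 288.2805480957031), 34.02607345581055)
arm rect ((478.174072265625, -32.669464111328125), (152.54837036132812, 54.828407287597656), 13.826601028442383)
head [ 0.52488592 -0.02152166  0.26789664] 0.26811057921869363 (525.4216918945312, -23.009727478027344) 20.585590362548828 ((524.9947509765625, -23.43526268005371), (40.03046798706055, 35.858341217041016), 71.23140716552734)
[[-9.551e-01  2.963e-01  0.000e+00]
 [ 2.963e-01  9.551e-01  1.000e-04]
 [ 0.000e+00  1.000e-04 -1.000e+00]]
1.1
```

Call:
send_rows(
  series=[
    {"grip": 1,"dz": -30},
    {"dz": -30},
    {"dz": -30},
    {"dz": -30},
    {"dz": -30},
    {"dx": -25,"dy": -24},
    {"dx": -25,"dy": -24},
    {"dx": -25,"dy": -24},
    {"dx": -25,"dy": -24},
    {"dx": -25,"dy": -24},
    {"dx": -25,"dy": -24},
    {"dx": -25,"dy": -24},
    {"dx": -25,"dy": -24},
    {"dx": -25,"dy": -24},
    {"dx": -25,"dy": -24},
  ],
)

```text
schema error: expected keys grip, dx, dy, dz, turn
```

```bash
cat > st.py <<'E'
from h import *
from scipy.spatial.transform import Rotation as Ro
s=get_state(); M=Ro.from_quat(s["eef_rot"]).as_matrix()
print("t",round(s["clock"],2),"q",s["q"].round(3),"pos",s["tool_pos"].round(4),"yaw_y",round(np.degrees(np.arctan2(M[1,1],M[0,1])),2),"F",s["contact_force"].round(2),"M",s["moment"].round(2),"op",round(s["opening"]*88,2))
w=np.array([.5247,-.024,.36])-s["tool_pos"]; print("togo tool mm",(M.T@w*1000).round(1), "zaxis",M[:,2].round(4))
E
python3 st.py
```

```text
t 1.1 q [-1.236  0.689 -0.195  1.565  0.157  0.902 -0.215] pos [0.1852 0.597  0.2107] yaw_y 72.77 F [ 0.07 -0.91 -0.28] M [ 0.03 -0.02  0.02] op 88.01
togo tool mm [-508.3 -492.5 -149.4] zaxis [ 0.e+00  1.e-04 -1.e+00]
```

All keys are needed in each row.

Call:
send_rows(
  series=[
    {"grip": 1,"dx": 0,"dy": 0,"dz": -30,"turn": 0},
    {"grip": 1,"dx": 0,"dy": 0,"dz": -30,"turn": 0},
    {"grip": 1,"dx": 0,"dy": 0,"dz": -30,"turn": 0},
    {"grip": 1,"dx": 0,"dy": 0,"dz": -30,"turn": 0},
    {"grip": 1,"dx": 0,"dy": 0,"dz": -30,"turn": 0},
    {"grip": 1,"dx": -25,"dy": -24,"dz": 0,"turn": 0},
    {"grip": 1,"dx": -25,"dy": -24,"dz": 0,"turn": 0},
    {"grip": 1,"dx": -25,"dy": -24,"dz": 0,"turn": 0},
    {"grip": 1,"dx": -25,"dy": -24,"dz": 0,"turn": 0},
    {"grip": 1,"dx": -25,"dy": -24,"dz": 0,"turn": 0},
    {"grip": 1,"dx": -25,"dy": -24,"dz": 0,"turn": 0},
    {"grip": 1,"dx": -25,"dy": -24,"dz": 0,"turn": 0},
    {"grip": 1,"dx": -25,"dy": -24,"dz": 0,"turn": 0},
    {"grip": 1,"dx": -25,"dy": -24,"dz": 0,"turn": 0},
    {"grip": 1,"dx": -25,"dy": -24,"dz": 0,"turn": 0},
  ],
)

```text
clock: 2.6
tool_pos: [0.3534, 0.2923, 0.3608]
eef_rot: [0.15, 0.989, 0.0, 0.0]
contact_force: [1.0, 0.0, -0.7]
opening: 0.999
```

```bash
python3 st.py
```

```text
t 2.6 q [-0.667  0.288 -0.171  1.806  0.056  1.052  0.412] pos [0.3534 0.2923 0.3608] yaw_y 72.77 F [ 0.97  0.05 -0.71] M [ 0.03 -0.02  0.01] op 87.89
togo tool mm [-257.3 -251.4    0.8] zaxis [ 5.e-04  3.e-04 -1.e+00]
```

Call:
send_rows(
  series=[
    {"grip": 1,"dx": -25,"dy": -25,"dz": 0,"turn": 0},
    {"grip": 1,"dx": -25,"dy": -25,"dz": 0,"turn": 0},
    {"grip": 1,"dx": -25,"dy": -25,"dz": 0,"turn": 0},
    {"grip": 1,"dx": -25,"dy": -25,"dz": 0,"turn": 0},
    {"grip": 1,"dx": -25,"dy": -25,"dz": 0,"turn": 0},
    {"grip": 1,"dx": -25,"dy": -25,"dz": 0,"turn": 0},
    {"grip": 1,"dx": -25,"dy": -25,"dz": 0,"turn": 0},
    {"grip": 1,"dx": -25,"dy": -25,"dz": 0,"turn": 0},
    {"grip": 1,"dx": -25,"dy": -25,"dz": 0,"turn": 0},
    {"grip": 1,"dx": -25,"dy": -25,"dz": 0,"turn": 0},
    {"grip": 1,"dx": -7,"dy": -1,"dz": 0,"turn": 0},
    {"grip": 1,"dx": 0,"dy": 0,"dz": 0,"turn": 0.13},
    {"grip": 1,"dx": 0,"dy": 0,"dz": 0,"turn": 0.13},
    {"grip": 1,"dx": 0,"dy": 0,"dz": 0,"turn": 0.13},
    {"grip": 1,"dx": 0,"dy": 0,"dz": 0,"turn": 0.13},
    {"grip": 1,"dx": 0,"dy": 0,"dz": 0,"turn": 0},
  ],
)

```text
clock: 4.2
tool_pos: [0.5238, -0.0212, 0.3606]
eef_rot: [0.399, 0.917, 0.0, -0.0]
contact_force: [0.3, -0.1, 0.0]
opening: 1.001
```

```bash
python3 st.py; python3 - <<'E'
from h import *
p=snapshot("wrist"); cv2.imwrite("pics/wrist1.png",p["img"][:,:,::-1]); W=pts(p); d=p["depth"]>0
near=np.hypot(W[...,0]-.525,W[...,1]+.024)<.04
m=d&near&(W[...,2]>.262)&(W[...,2]<.275)
q=W[m]; print(len(q),q.mean(0) if len(q) else 0, proj(p,[.525,-.024,.268]))
if len(q): print(cv2.minEnclosingCircle(q[:,:2].astype(np.float32)*1000))
np.savez("w1.npz",img=p["img"],W=W,d=p["depth"],m=m)
E
```

```text
t 4.2 q [-0.115  0.39   0.104  1.647 -0.044  1.107  0.751] pos [ 0.5238 -0.0212  0.3606] yaw_y 43.02 F [ 0.26 -0.08  0.01] M [0.02 0.07 0.01] op 88.09
togo tool mm [-2.7 -1.3  0.6] zaxis [-1.e-04  4.e-04 -1.e+00]
1614 [ 0.5245453  -0.02304659  0.26820575] [254.70807153 185.7495573 ]
((525.235107421875, -23.905364990234375), 20.825042724609375)
```

View pics/wrist1.png

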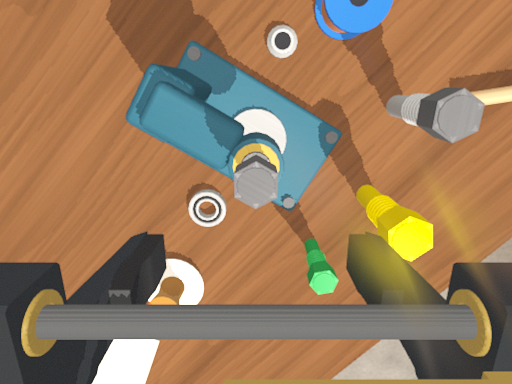

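The wrist view shows the head at (256,185), with two flats roughly facing the jaws. I'll fit the hexagon's angle and centre.

```bash
python3 - <<'E'
import numpy as np,cv2
from scipy.optimize import minimize
z=np.load("w1.npz"); W=z["W"]; img=z["img"]
x0,y0,x1,y1=220,150,292,222
cv2.imwrite("pics/cw1.png",cv2.resize(img[y0:y1,x0:x1],None,fx=8,fy=8,interpolation=cv2.INTER_CUBIC)[:,:,::-1])
# hexagon fit to top-face points by support widths
for zl in (.262,.265,.2665):
    m=(z["d"]>0)&(W[...,2]>zl)&(W[...,2]<.274)&(np.hypot(W[...,0]-.525,W[...,1]+.024)<.03)
    q=W[m][:,:2]*1000
    res=[]
    for a in np.radians(np.arange(0,60,.5)):
        h=0;c=[]
        for k in range(3):
            n=np.array([np.cos(a+k*np.pi/3),np.sin(a+k*np.pi/3)]); s=q@n
            lo,hi=np.percentile(s,[.7,99.3]); h=max(h,hi-lo); c.append((lo+hi)/2)
        N=np.array([[np.cos(a+k*np.pi/3),np.sin(a+k*np.pi/3)] for k in range(3)])
        res.append((h,np.degrees(a),np.linalg.lstsq(N,np.array(c),rcond=None)[0]))
    res.sort(key=lambda r:r[0]); print(zl,len(q),[(round(r[0],2),round(r[1],1),r[2].round(2)) for r in res[:6]])
E
```

```text
0.262 1614 [(np.float64(35.66), np.float64(43.0), array([525.08, -23.68])), (np.float64(35.68), np.float64(43.5), array([525.05, -23.67])), (np.float64(35.69), np.float64(42.5), array([525.09, -23.67])), (np.float64(35.71), np.float64(42.0), array([525.11, -23.66])), (np.float64(35.71), np.float64(44.0), array([525.03, -23.64])), (np.float64(35.72), np.float64(41.5), array([525.12, -23.63]))]
0.265 1583 [(np.float64(35.57), np.float64(44.5), array([525.08, -23.7 ])), (np.float64(35.59), np.float64(44.0), array([525.08, -23.69])), (np.float64(35.61), np.float64(40.0), array([525.1 , -23.65])), (np.float64(35.61), np.float64(45.0), array([525.09, -23.69])), (np.float64(35.62), np.float64(43.0), array([525.1 , -23.71])), (np.float64(35.62), np.float64(40.5), array([525.12, -23.66]))]
0.2665 1537 [(np.float64(35.36), np.float64(44.5), array([525.14, -23.75])), (np.float64(35.39), np.float64(45.0), array([525.13, -23.76])), (np.float64(35.4), np.float64(39.5), array([525.16, -23.71])), (np.float64(35.4), np.float64(45.5), array([525.14, -23.77])), (np.float64(35.41), np.float64(43.5), array([525.13, -23.77])), (np.float64(35.41), np.float64(46.5), array([525.13, -23.75]))]
```

View pics/cw1.png

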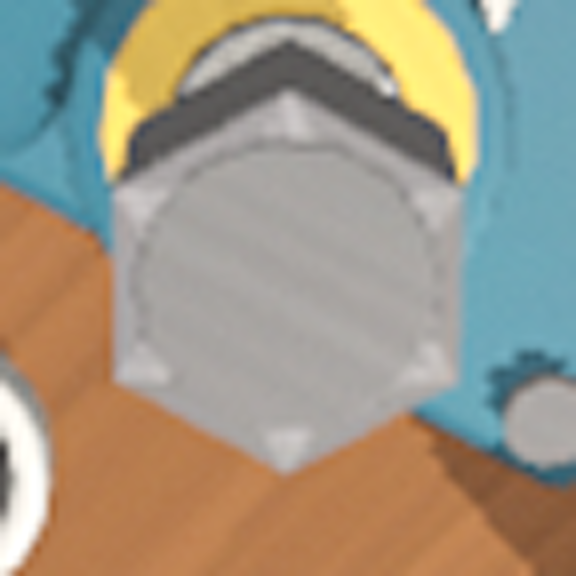

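Call:
send_rows(
  series=[
    {"grip": 1,"dx": -2.7,"dy": -0.8,"dz": 0,"turn": -0.02},
    {"grip": 1,"dx": 0,"dy": 0,"dz": 20,"turn": 0},
    {"grip": 1,"dx": 0,"dy": 0,"dz": 20,"turn": 0},
    {"grip": 1,"dx": 0,"dy": 0,"dz": 20,"turn": 0},
    {"grip": 1,"dx": 0,"dy": 0,"dz": 20,"turn": 0},
    {"grip": 1,"dx": 0,"dy": 0,"dz": 20,"turn": 0},
    {"grip": 1,"dx": 0,"dy": 0,"dz": 15,"turn": 0},
    {"grip": 1,"dx": 0,"dy": 0,"dz": 10,"turn": 0},
    {"grip": 1,"dx": 0,"dy": 0,"dz": 0,"turn": 0},
    {"grip": 1,"dx": 0,"dy": 0,"dz": 0,"turn": 0},
  ],
)

```text
clock: 5.25
tool_pos: [0.5256, -0.0248, 0.236]
eef_rot: [0.389, 0.921, 0.0, 0.0]
contact_force: [1.3, 0.8, -0.1]
opening: 0.998
```

```bash
python3 st.py; python3 - <<'E'
from h import *
p=snapshot("wrist"); cv2.imwrite("pics/wrist2.png",p["img"][:,:,::-1])
E
```

```text
t 5.25 q [-0.09   0.524  0.078  1.841 -0.056  0.778  0.789] pos [ 0.5256 -0.0248  0.236 ] yaw_y 44.16 F [ 1.29  0.78 -0.09] M [-0.05  0.03  0.01] op 87.86
togo tool mm [   1.1   -0.  -124. ] zaxis [ 7.e-04  2.e-04 -1.e+00]
```

View pics/wrist2.png

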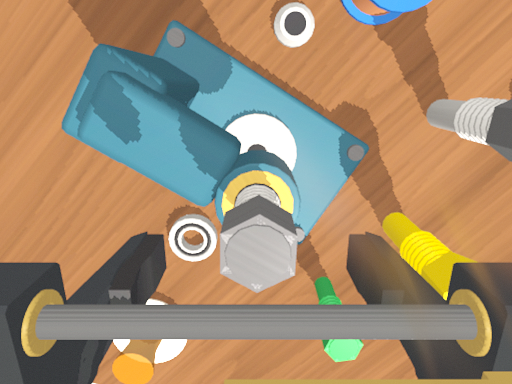

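The head sits centred between the fingers at (258,250). Closing now, with a 1 mm centring shift.

Call:
send_rows(
  force=25,
  series=[
    {"grip": 1,"dx": 1.1,"dy": 0.4,"dz": 0,"turn": 0},
    {"grip": 0.5,"dx": 0,"dy": 0,"dz": 0,"turn": 0},
    {"grip": 0.5,"dx": 0,"dy": 0,"dz": 0,"turn": 0},
    {"grip": 0.5,"dx": 0,"dy": 0,"dz": 0,"turn": 0},
    {"grip": 0.5,"dx": 0,"dy": 0,"dz": 0,"turn": 0},
    {"grip": 0.3,"dx": 0,"dy": 0,"dz": 0,"turn": 0},
    {"grip": 0.3,"dx": 0,"dy": 0,"dz": 0,"turn": 0},
    {"grip": 0.3,"dx": 0,"dy": 0,"dz": 0,"turn": 0},
    {"grip": 0.3,"dx": 0,"dy": 0,"dz": 0,"turn": 0},
    {"grip": 0.3,"dx": 0,"dy": 0,"dz": 0,"turn": 0},
  ],
)

```text
clock: 6.3
tool_pos: [0.5249, -0.0235, 0.2356]
eef_rot: [0.39, 0.921, 0.0, 0.0]
contact_force: [-0.1, -0.1, 0.4]
opening: 0.4
```

```bash
python3 st.py
```

```text
t 6.3 q [-0.093  0.524  0.079  1.843 -0.056  0.776  0.786] pos [ 0.5249 -0.0235  0.2356] yaw_y 44.13 F [-0.08 -0.1   0.38] M [ 0.05 -0.11 -0.01] op 35.19
togo tool mm [  -0.2   -0.4 -124.4] zaxis [ 3.e-04  2.e-04 -1.e+00]
```

Call:
send_rows(
  series=[
    {"grip": 0.3,"dx": 0,"dy": 0,"dz": 1,"turn": 0},
    {"grip": 0.3,"dx": 0,"dy": 0,"dz": 0,"turn": 0},
    {"grip": 0.3,"dx": 0,"dy": 0,"dz": 0,"turn": 0},
  ],
)

```text
clock: 6.6
tool_pos: [0.5252, -0.0237, 0.2354]
eef_rot: [0.39, 0.921, 0.0, 0.001]
contact_force: [-0.5, 0.5, 5.8]
opening: 0.402
```

```bash
python3 st.py
```

```text
t 6.6 q [-0.092  0.524  0.079  1.843 -0.056  0.774  0.786] pos [ 0.5252 -0.0237  0.2354] yaw_y 44.12 F [-0.49  0.52  5.75] M [-0.05  0.22  0.01] op 35.36
togo tool mm [ 1.000e-01 -4.000e-01 -1.246e+02] zaxis [ 1.5e-03  1.0e-04 -1.0e+00]
```

Stiffness is about 6 N/mm and I'm pushing about 6 N. Turning backward (negative turn).

Call:
send_rows(
  series=[
    {"grip": 0.3,"dx": 0,"dy": 0,"dz": 0,"turn": -0.1},
    {"grip": 0.3,"dx": 0,"dy": 0,"dz": 0,"turn": -0.1},
    {"grip": 0.3,"dx": 0,"dy": 0,"dz": 0,"turn": -0.1},
    {"grip": 0.3,"dx": 0,"dy": 0,"dz": 0,"turn": 0},
  ],
)

```text
clock: 7.0
tool_pos: [0.5256, -0.0241, 0.2359]
eef_rot: [0.247, 0.969, 0.0, 0.001]
contact_force: [-0.6, -0.9, 9.5]
opening: 0.397
```

```bash
python3 st.py
```

```text
t 7.0 q [-0.034  0.522 -0.013  1.84   0.009  0.777  1.02 ] pos [ 0.5256 -0.0241  0.2359] yaw_y 61.41 F [-0.64 -0.86  9.47] M [-0.15  0.24  0.06] op 34.9
togo tool mm [   0.6   -0.2 -124.1] zaxis [ 2.7e-03 -1.0e-04 -1.0e+00]
```

Creeping up, +0.5 mm at 0.3 rad. Continuing in small steps.

Call:
send_rows(
  series=[
    {"grip": 0.3,"dx": 0,"dy": 0,"dz": -0.5,"turn": -0.1},
    {"grip": 0.3,"dx": 0,"dy": 0,"dz": 0,"turn": -0.08},
    {"grip": 0.3,"dx": 0,"dy": 0,"dz": 0,"turn": 0},
  ],
)

```text
clock: 7.3
tool_pos: [0.5255, -0.0241, 0.2363]
eef_rot: [0.159, 0.987, 0.0, 0.001]
contact_force: [-0.1, -0.8, 8.0]
opening: 0.406
```

Call:
send_rows(
  series=[
    {"grip": 0.3,"dx": 0,"dy": 0,"dz": 0,"turn": -0.06},
    {"grip": 0.3,"dx": 0,"dy": 0,"dz": 0,"turn": -0.06},
    {"grip": 0.3,"dx": 0,"dy": 0,"dz": 0,"turn": 0},
  ],
)

```text
clock: 7.6
tool_pos: [0.5257, -0.0242, 0.2365]
eef_rot: [0.1, 0.995, -0.0, 0.001]
contact_force: [-1.2, -0.8, 9.4]
opening: 0.399
```

Call:
send_rows(
  series=[
    {"grip": 0.3,"dx": 0,"dy": 0,"dz": -0.3,"turn": -0.06},
    {"grip": 0.3,"dx": 0,"dy": 0,"dz": 0,"turn": -0.06},
    {"grip": 0.3,"dx": 0,"dy": 0,"dz": 0,"turn": 0},
  ],
)

```text
clock: 7.9
tool_pos: [0.5257, -0.0242, 0.2366]
eef_rot: [0.04, 0.999, -0.0, 0.001]
contact_force: [0.3, -0.8, 6.7]
opening: 0.403
```

Call:
send_rows(
  series=[
    {"grip": 0.3,"dx": 0,"dy": 0,"dz": -0.2,"turn": -0.06},
    {"grip": 0.3,"dx": 0,"dy": 0,"dz": 0,"turn": -0.06},
    {"grip": 0.3,"dx": 0,"dy": 0,"dz": 0,"turn": 0},
  ],
)

```text
clock: 8.2
tool_pos: [0.5258, -0.0243, 0.2368]
eef_rot: [-0.02, 1.0, -0.0, 0.001]
contact_force: [-0.3, -0.7, 7.8]
opening: 0.404
```

Call:
send_rows(
  series=[
    {"grip": 0.3,"dx": 0,"dy": 0,"dz": -0.1,"turn": -0.06},
    {"grip": 0.3,"dx": 0,"dy": 0,"dz": 0,"turn": -0.06},
    {"grip": 0.3,"dx": 0,"dy": 0,"dz": 0,"turn": 0},
  ],
)

```text
clock: 8.5
tool_pos: [0.5257, -0.0244, 0.2369]
eef_rot: [-0.08, 0.997, -0.0, 0.001]
contact_force: [-0.8, -0.5, 7.8]
opening: 0.401
```

Call:
send_rows(
  series=[
    {"grip": 0.3,"dx": 0,"dy": 0,"dz": -0.2,"turn": -0.06},
    {"grip": 0.3,"dx": 0,"dy": 0,"dz": 0,"turn": -0.06},
    {"grip": 0.3,"dx": 0,"dy": 0,"dz": 0,"turn": 0},
  ],
)

```text
clock: 8.8
tool_pos: [0.5257, -0.0247, 0.2369]
eef_rot: [-0.139, 0.99, -0.001, 0.001]
contact_force: [-0.0, -1.5, 6.9]
opening: 0.405
```

Call:
send_rows(
  series=[
    {"grip": 0.3,"dx": 0,"dy": 0,"dz": 0,"turn": -0.06},
    {"grip": 0.3,"dx": 0,"dy": 0,"dz": 0,"turn": -0.06},
    {"grip": 0.3,"dx": 0,"dy": 0,"dz": 0,"turn": 0},
  ],
)

```text
clock: 9.1
tool_pos: [0.5246, -0.0247, 0.2355]
eef_rot: [-0.198, 0.98, -0.0, -0.0]
contact_force: [1.8, -1.8, -3.6]
opening: 0.406
```

Call:
send_rows(
  series=[
    {"grip": 0.3,"dx": 0,"dy": 0,"dz": 0,"turn": -0.06},
    {"grip": 0.3,"dx": 0,"dy": 0,"dz": 0,"turn": -0.06},
    {"grip": 0.3,"dx": 0,"dy": 0,"dz": 0,"turn": 0},
  ],
)

```text
clock: 9.4
tool_pos: [0.5244, -0.0247, 0.2352]
eef_rot: [-0.256, 0.967, -0.0, -0.001]
contact_force: [1.4, -1.6, -6.5]
opening: 0.404
```

```bash
python3 st.py
```

```text
t 9.4 q [ 0.158  0.535 -0.314  1.831  0.22   0.811  1.82 ] pos [ 0.5244 -0.0247  0.2352] yaw_y 119.64 F [ 1.35 -1.57 -6.48] M [-0.63 -0.48 -0.01] op 35.52
togo tool mm [  -0.5    0.5 -124.8] zaxis [-1.1e-03 -9.0e-04 -1.0e+00]
```

The force flipped from +7 N to −6.5 N (the spindle's weight hanging) after about 1.1–1.2 rad, so the thread has dropped and the grip is carrying it. I'll lower it to seat it.

Call:
send_rows(
  series=[
    {"grip": 0.3,"dx": 0,"dy": 0,"dz": 1,"turn": 0},
    {"grip": 0.3,"dx": 0,"dy": 0,"dz": 1,"turn": 0},
    {"grip": 0.3,"dx": 0,"dy": 0,"dz": 1,"turn": 0},
    {"grip": 0.3,"dx": 0,"dy": 0,"dz": 0,"turn": 0},
  ],
)

```text
clock: 9.8
tool_pos: [0.5248, -0.0242, 0.2328]
eef_rot: [-0.256, 0.967, -0.0, 0.0]
contact_force: [2.7, -3.3, -5.2]
opening: 0.402
```

Call:
send_rows(
  series=[
    {"grip": 0.3,"dx": 0,"dy": 0,"dz": 1,"turn": 0},
    {"grip": 0.3,"dx": 0,"dy": 0,"dz": 0,"turn": 0},
  ],
)

```text
clock: 10.0
tool_pos: [0.5251, -0.0241, 0.2322]
eef_rot: [-0.256, 0.967, -0.0, 0.0]
contact_force: [1.9, -3.8, -2.3]
opening: 0.409
```

```bash
python3 st.py
```

```text
t 10.0 q [ 0.156  0.539 -0.313  1.835  0.223  0.801  1.818] pos [ 0.5251 -0.0241  0.2322] yaw_y 119.72 F [ 1.89 -3.81 -2.34] M [-1.18 -0.54  0.03] op 36.03
togo tool mm [ 2.000e-01  1.000e-01 -1.278e+02] zaxis [ 8.e-04 -5.e-04 -1.e+00]
```

Call:
send_rows(
  series=[
    {"grip": 0.3,"dx": 0,"dy": 0,"dz": 1,"turn": 0},
    {"grip": 0.3,"dx": 0,"dy": 0,"dz": 0,"turn": 0},
  ],
)

```text
clock: 10.2
tool_pos: [0.5254, -0.0239, 0.2321]
eef_rot: [-0.256, 0.967, -0.001, 0.001]
contact_force: [0.8, -3.8, 4.2]
opening: 0.402
```

Call:
send_rows(
  series=[
    {"grip": 0.3,"dx": 0,"dy": 0,"dz": 1,"turn": 0},
    {"grip": 0.3,"dx": 0,"dy": 0,"dz": 0,"turn": 0},
  ],
)

```text
clock: 10.4
tool_pos: [0.5257, -0.0238, 0.2319]
eef_rot: [-0.256, 0.967, -0.001, 0.001]
contact_force: [-0.4, -4.0, 12.4]
opening: 0.403
```

```bash
python3 st.py
```

```text
t 10.4 q [ 0.155  0.539 -0.313  1.836  0.224  0.798  1.817] pos [ 0.5257 -0.0238  0.2319] yaw_y 119.72 F [-0.41 -4.05 12.4 ] M [-1.17  0.2   0.01] op 35.43
togo tool mm [ 6.000e-01  1.000e-01 -1.281e+02] zaxis [ 3.1e-03 -6.0e-04 -1.0e+00]
```

Seated: contact is back at about 0.232, roughly 5 mm below the crest, putting the head about 50–51 mm above the boss as expected. Now forward with the thread feed of 1.91 mm/rad, easing the push a little first.

Call:
send_rows(
  series=[
    {"grip": 0.3,"dx": 0,"dy": 0,"dz": -1,"turn": 0},
    {"grip": 0.3,"dx": 0,"dy": 0,"dz": 0.23,"turn": 0.12},
    {"grip": 0.3,"dx": 0,"dy": 0,"dz": 0.23,"turn": 0.12},
    {"grip": 0.3,"dx": 0,"dy": 0,"dz": 0.23,"turn": 0.12},
    {"grip": 0.3,"dx": 0,"dy": 0,"dz": 0.23,"turn": 0.12},
    {"grip": 0.3,"dx": 0,"dy": 0,"dz": 0,"turn": 0},
  ],
)

```text
clock: 11.0
tool_pos: [0.5249, -0.0237, 0.231]
eef_rot: [-0.018, 1.0, -0.0, 0.001]
contact_force: [-0.4, -4.3, 6.8]
opening: 0.397
```

```bash
python3 st.py
```

```text
t 11.0 q [ 0.065  0.531 -0.169  1.842  0.123  0.778  1.437] pos [ 0.5249 -0.0237  0.231 ] yaw_y 92.06 F [-0.35 -4.3   6.76] M [-1.22  0.13 -0.2 ] op 34.95
togo tool mm [ 1.00e-01 -3.00e-01 -1.29e+02] zaxis [ 1.1e-03 -5.0e-04 -1.0e+00]
```

Call:
send_rows(
  series=[
    {"grip": 0.3,"dx": 0,"dy": 0,"dz": 0.23,"turn": 0.12},
    {"grip": 0.3,"dx": 0,"dy": 0,"dz": 0.23,"turn": 0.12},
    {"grip": 0.3,"dx": 0,"dy": 0,"dz": 0.23,"turn": 0.12},
    {"grip": 0.3,"dx": 0,"dy": 0,"dz": 0.23,"turn": 0.12},
    {"grip": 0.3,"dx": 0,"dy": 0,"dz": 0.23,"turn": 0.12},
    {"grip": 0.3,"dx": 0,"dy": 0,"dz": 0.23,"turn": 0.12},
    {"grip": 0.3,"dx": 0,"dy": 0,"dz": 0.23,"turn": 0.12},
    {"grip": 0.3,"dx": 0,"dy": 0,"dz": 0.23,"turn": 0.12},
    {"grip": 0.3,"dx": 0,"dy": 0,"dz": 0.23,"turn": 0.12},
    {"grip": 0.3,"dx": 0,"dy": 0,"dz": 0.23,"turn": 0.12},
    {"grip": 0.3,"dx": 0,"dy": 0,"dz": 0.23,"turn": 0.12},
    {"grip": 0.3,"dx": 0,"dy": 0,"dz": 0,"turn": 0},
  ],
)

```text
clock: 12.2
tool_pos: [0.5253, -0.0222, 0.2285]
eef_rot: [0.598, 0.801, 0.001, 0.0]
contact_force: [-0.8, -1.0, 8.7]
opening: 0.403
```

```bash
python3 st.py
```

```text
t 12.2 q [-0.186  0.543  0.226  1.857 -0.172  0.759  0.422] pos [ 0.5253 -0.0222  0.2285] yaw_y 16.48 F [-0.75 -0.98  8.65] M [-0.42  0.3  -0.1 ] op 35.44
togo tool mm [  -1.4   -0.8 -131.5] zaxis [ 0.0018  0.002  -1.    ]
```

Call:
send_rows(
  series=[
    {"grip": 0.3,"dx": -0.8,"dy": -0.5,"dz": 0.23,"turn": 0.12},
    {"grip": 0.3,"dx": 0,"dy": 0,"dz": 0.23,"turn": 0.12},
    {"grip": 0.3,"dx": 0,"dy": 0,"dz": 0.23,"turn": 0.12},
    {"grip": 0.3,"dx": 0,"dy": 0,"dz": 0.23,"turn": 0.12},
    {"grip": 0.3,"dx": 0,"dy": 0,"dz": 0.23,"turn": 0.12},
    {"grip": 0.3,"dx": 0,"dy": 0,"dz": 0.23,"turn": 0.12},
    {"grip": 0.3,"dx": 0,"dy": 0,"dz": 0.23,"turn": 0.12},
    {"grip": 0.3,"dx": 0,"dy": 0,"dz": 0.23,"turn": 0.12},
    {"grip": 0.3,"dx": 0,"dy": 0,"dz": 0.23,"turn": 0.12},
    {"grip": 0.3,"dx": 0,"dy": 0,"dz": 0.23,"turn": 0.12},
    {"grip": 0.3,"dx": 0,"dy": 0,"dz": 0.23,"turn": 0.12},
    {"grip": 0.3,"dx": 0,"dy": 0,"dz": 0.23,"turn": 0.12},
    {"grip": 0.3,"dx": 0,"dy": 0,"dz": 0.23,"turn": 0.12},
    {"grip": 0.3,"dx": 0,"dy": 0,"dz": 0.23,"turn": 0.12},
    {"grip": 0.3,"dx": 0,"dy": 0,"dz": 0.23,"turn": 0.12},
    {"grip": 0.3,"dx": 0,"dy": 0,"dz": 0,"turn": 0},
  ],
)

```text
clock: 13.8
tool_pos: [0.5267, -0.0236, 0.2251]
eef_rot: [1.0, 0.029, 0.003, -0.0]
contact_force: [1.3, -1.5, 8.9]
opening: 0.404
```

```bash
python3 st.py
```

```text
t 13.8 q [-0.49   0.657  0.775  1.875 -0.605  0.855 -0.919] pos [ 0.5267 -0.0236  0.2251] yaw_y -86.65 F [ 1.3  -1.54  8.92] M [-0.31 -0.13 -0.14] op 35.58
togo tool mm [  -1.3    0.2 -134.9] zaxis [ 0.005   0.0011 -1.    ]
```

q5 (−0.6, limit −1) is getting close to its range, so I'll regrasp here. 206° done so far, and z follows the lead. Easing the push, opening, then rotating back 180°.

Call:
send_rows(
  series=[
    {"grip": 0.3,"dx": 0,"dy": 0,"dz": -1.4,"turn": 0},
    {"grip": 0.7,"dx": 0,"dy": 0,"dz": 0,"turn": 0},
    {"grip": 0.7,"dx": 0,"dy": 0,"dz": 0,"turn": 0},
    {"grip": 0.7,"dx": 0,"dy": 0,"dz": 0,"turn": 0},
    {"grip": 0.7,"dx": 0,"dy": 0,"dz": 0,"turn": 0},
    {"grip": 0.7,"dx": 0,"dy": 0,"dz": 0,"turn": 0},
  ],
)

```text
clock: 14.4
tool_pos: [0.5243, -0.0243, 0.2253]
eef_rot: [1.0, 0.03, -0.0, -0.0]
contact_force: [0.4, -0.0, 0.7]
opening: 0.696
```

```bash
python3 st.py; python3 - <<'E'
from h import *
ims=[]
for n in ["wrist","side"]:
    p=snapshot(n); W=pts(p); m=(p["depth"]>0)&(np.hypot(W[...,0]-.525,W[...,1]+.024)<.016)&(W[...,2]>.22)&(W[...,2]<.3)
    print(n,m.sum(), np.percentile(W[m][:,2],[5,25,50,75,95]) if m.any() else 0)
    ims.append(p["img"])
cv2.imwrite("pics/rg.png",cv2.resize(np.hstack(ims),(800,300))[:,:,::-1])
E
```

```text
t 14.4 q [-0.49   0.656  0.776  1.876 -0.6    0.859 -0.919] pos [ 0.5243 -0.0243  0.2253] yaw_y -86.51 F [ 0.39 -0.    0.68] M [ 0.01  0.12 -0.04] op 61.21
togo tool mm [   0.4   -0.3 -134.7] zaxis [-4.e-04  5.e-04 -1.e+00]
wrist 3268 [0.2572739  0.25793325 0.25834771 0.25875304 0.25930048]
side 10 [0.22180509 0.22240028 0.22282415 0.2236844  0.22633856]
```

View pics/rg.png

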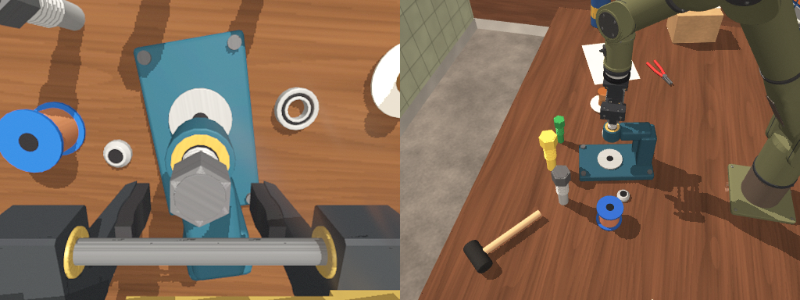

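```bash
python3 - <<'E'
from h import *
z=np.load("w1.npz"); p=snapshot("wrist")
for nm,W,d in (("start",z["W"],z["d"]),("now",pts(p),p["depth"])):
    r=np.hypot(W[...,0]-.525,W[...,1]+.024); 
    m=(d>0)&(r<.028)&(r>.017)&(W[...,2]>.185)&(W[...,2]<.215); h=(d>0)&(r<.012)&(W[...,2]>.24)
    a=(d>0)&(W[...,2]>.185)&(W[...,2]<.215)&(r>.03)&(r<.14)
    print(nm,m.sum(),np.percentile(W[m][:,2],[10,25,50,75,90]).round(4),np.median(W[a][:,2]),"head",np.median(W[h][:,2]))
E
```

```text
start 886 [0.1993 0.1998 0.2005 0.2011 0.2016] 0.19561945047881193 head 0.26862236148805263
now 2187 [0.1994 0.2    0.2006 0.2011 0.2016] 0.19569698683120546 head 0.2583799335550721
```

Head is 43.8 mm above the boss, against the 43.4 mm expected after 3.45 rad from the drop, so it's threading. Rotating the open gripper back 180°.

Call:
send_rows(
  series=[
    {"grip": 0.7,"dx": 0.7,"dy": -0.4,"dz": 0,"turn": -0.149},
    {"grip": 0.7,"dx": 0,"dy": 0,"dz": 0,"turn": -0.149},
    {"grip": 0.7,"dx": 0,"dy": 0,"dz": 0,"turn": -0.149},
    {"grip": 0.7,"dx": 0,"dy": 0,"dz": 0,"turn": -0.149},
    {"grip": 0.7,"dx": 0,"dy": 0,"dz": 0,"turn": -0.149},
    {"grip": 0.7,"dx": 0,"dy": 0,"dz": 0,"turn": -0.149},
    {"grip": 0.7,"dx": 0,"dy": 0,"dz": 0,"turn": -0.149},
    {"grip": 0.7,"dx": 0,"dy": 0,"dz": 0,"turn": -0.149},
    {"grip": 0.7,"dx": 0,"dy": 0,"dz": 0,"turn": -0.149},
    {"grip": 0.7,"dx": 0,"dy": 0,"dz": 0,"turn": -0.149},
    {"grip": 0.7,"dx": 0,"dy": 0,"dz": 0,"turn": -0.149},
    {"grip": 0.7,"dx": 0,"dy": 0,"dz": 0,"turn": -0.149},
    {"grip": 0.7,"dx": 0,"dy": 0,"dz": 0,"turn": -0.149},
    {"grip": 0.7,"dx": 0,"dy": 0,"dz": 0,"turn": -0.149},
    {"grip": 0.7,"dx": 0,"dy": 0,"dz": 0,"turn": -0.149},
    {"grip": 0.7,"dx": 0,"dy": 0,"dz": 0,"turn": -0.149},
    {"grip": 0.7,"dx": 0,"dy": 0,"dz": 0,"turn": -0.149},
    {"grip": 0.7,"dx": 0,"dy": 0,"dz": 0,"turn": -0.149},
    {"grip": 0.7,"dx": 0,"dy": 0,"dz": 0,"turn": -0.149},
    {"grip": 0.7,"dx": 0,"dy": 0,"dz": 0,"turn": -0.149},
  ],
)

```text
clock: 16.55
tool_pos: [0.5251, -0.0245, 0.2254]
eef_rot: [0.048, 0.999, -0.0, -0.0]
contact_force: [0.5, 0.1, -0.8]
opening: 0.7
```

Call:
send_rows(
  series=[
    {"grip": 0.7,"dx": 0,"dy": 0,"dz": 0,"turn": -0.081},
    {"grip": 0.7,"dx": 0,"dy": 0,"dz": 0,"turn": -0.081},
    {"grip": 0.7,"dx": 0,"dy": 0,"dz": 0,"turn": 0},
  ],
)

```text
clock: 16.85
tool_pos: [0.5251, -0.0245, 0.2254]
eef_rot: [-0.03, 1.0, 0.0, -0.0]
contact_force: [0.2, -0.2, -0.3]
opening: 0.697
```

```bash
python3 st.py; python3 - <<'E'
from h import *
p=snapshot("wrist");cv2.imwrite("pics/rg2.png",p["img"][:,:,::-1])
E
```

```text
t 16.85 q [ 0.075  0.54  -0.183  1.846  0.135  0.767  1.452] pos [ 0.5251 -0.0245  0.2254] yaw_y 93.48 F [ 0.2  -0.16 -0.35] M [ 0.05 -0.01  0.  ] op 61.32
togo tool mm [   0.3    0.5 -134.6] zaxis [-1.e-04  1.e-04 -1.e+00]
```

View pics/rg2.png

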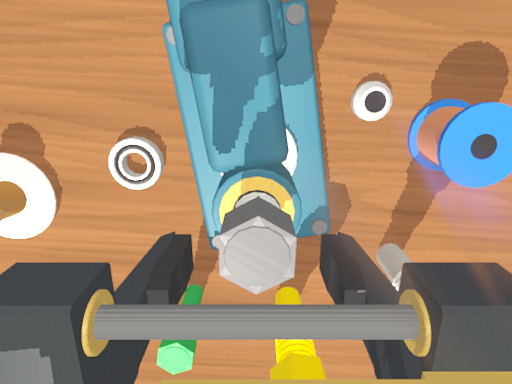

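The head at (258,250) is centred with its flats facing the jaws, and the other things are undisturbed. Grip again and push lightly.

Call:
send_rows(
  series=[
    {"grip": 0.3,"dx": 0.2,"dy": 0.5,"dz": 0,"turn": 0},
    {"grip": 0.3,"dx": 0,"dy": 0,"dz": 0,"turn": 0},
    {"grip": 0.3,"dx": 0,"dy": 0,"dz": 0,"turn": 0},
    {"grip": 0.3,"dx": 0,"dy": 0,"dz": 0,"turn": 0},
    {"grip": 0.3,"dx": 0,"dy": 0,"dz": 0,"turn": 0},
    {"grip": 0.3,"dx": 0,"dy": 0,"dz": 0,"turn": 0},
    {"grip": 0.3,"dx": 0,"dy": 0,"dz": 0.7,"turn": 0},
    {"grip": 0.3,"dx": 0,"dy": 0,"dz": 0,"turn": 0},
  ],
)

```text
clock: 17.7
tool_pos: [0.5254, -0.0237, 0.2253]
eef_rot: [-0.031, 1.0, -0.0, 0.001]
contact_force: [-0.5, -0.9, 4.1]
opening: 0.398
```

```bash
python3 st.py
```

```text
t 17.7 q [ 0.073  0.539 -0.182  1.847  0.135  0.766  1.45 ] pos [ 0.5254 -0.0237  0.2253] yaw_y 93.5 F [-0.51 -0.94  4.14] M [-0.06  0.13  0.01] op 35.0
togo tool mm [   0.5   -0.3 -134.7] zaxis [ 0.0012 -0.     -1.    ]
```

Remaining is about 2.88 rad: 24 rows of 0.12.

Call:
send_rows(
  series=[
    {"grip": 0.3,"dx": 0,"dy": 0,"dz": 0.23,"turn": 0.12},
    {"grip": 0.3,"dx": 0,"dy": 0,"dz": 0.23,"turn": 0.12},
    {"grip": 0.3,"dx": 0,"dy": 0,"dz": 0.23,"turn": 0.12},
    {"grip": 0.3,"dx": 0,"dy": 0,"dz": 0.23,"turn": 0.12},
    {"grip": 0.3,"dx": 0,"dy": 0,"dz": 0.23,"turn": 0.12},
    {"grip": 0.3,"dx": 0,"dy": 0,"dz": 0.23,"turn": 0.12},
    {"grip": 0.3,"dx": 0,"dy": 0,"dz": 0.23,"turn": 0.12},
    {"grip": 0.3,"dx": 0,"dy": 0,"dz": 0.23,"turn": 0.12},
    {"grip": 0.3,"dx": 0,"dy": 0,"dz": 0.23,"turn": 0.12},
    {"grip": 0.3,"dx": 0,"dy": 0,"dz": 0.23,"turn": 0.12},
    {"grip": 0.3,"dx": 0,"dy": 0,"dz": 0.23,"turn": 0.12},
    {"grip": 0.3,"dx": 0,"dy": 0,"dz": 0.23,"turn": 0.12},
    {"grip": 0.3,"dx": 0,"dy": 0,"dz": 0,"turn": 0},
  ],
)

```text
clock: 19.0
tool_pos: [0.526, -0.0234, 0.2225]
eef_rot: [0.636, 0.771, 0.001, 0.001]
contact_force: [0.9, -0.0, 5.0]
opening: 0.403
```

```bash
python3 st.py
```

```text
t 19.0 q [-0.201  0.554  0.253  1.864 -0.196  0.745  0.351] pos [ 0.526  -0.0234  0.2225] yaw_y 10.98 F [ 0.86 -0.01  5.05] M [-0.01 -0.14 -0.08] op 35.51
togo tool mm [  -0.4   -1.  -137.5] zaxis [ 2.4e-03 -1.0e-04 -1.0e+00]
```

Call:
send_rows(
  series=[
    {"grip": 0.3,"dx": 0,"dy": -0.5,"dz": 0.23,"turn": 0.12},
    {"grip": 0.3,"dx": 0,"dy": 0,"dz": 0.23,"turn": 0.12},
    {"grip": 0.3,"dx": 0,"dy": 0,"dz": 0.23,"turn": 0.12},
    {"grip": 0.3,"dx": 0,"dy": 0,"dz": 0.23,"turn": 0.12},
    {"grip": 0.3,"dx": 0,"dy": 0,"dz": 0.23,"turn": 0.12},
    {"grip": 0.3,"dx": 0,"dy": 0,"dz": 0.23,"turn": 0.12},
    {"grip": 0.3,"dx": 0,"dy": 0,"dz": 0.23,"turn": 0.12},
    {"grip": 0.3,"dx": 0,"dy": 0,"dz": 0.23,"turn": 0.12},
    {"grip": 0.3,"dx": 0,"dy": 0,"dz": 0.23,"turn": 0.12},
    {"grip": 0.3,"dx": 0,"dy": 0,"dz": 0.23,"turn": 0.12},
    {"grip": 0.3,"dx": 0,"dy": 0,"dz": 0.23,"turn": 0.12},
    {"grip": 0.3,"dx": 0,"dy": 0,"dz": 0.23,"turn": 0.12},
    {"grip": 0.3,"dx": 0,"dy": 0,"dz": 0,"turn": 0},
    {"grip": 0.3,"dx": 0,"dy": 0,"dz": 0,"turn": 0},
  ],
)

```text
clock: 20.4
tool_pos: [0.5259, -0.0243, 0.2198]
eef_rot: [0.987, 0.162, 0.001, 0.001]
contact_force: [1.7, -0.6, 5.0]
opening: 0.4
```

```bash
python3 st.py;  python3 - <<'E'
from h import *
p=snapshot("wrist"); W=pts(p); d=p["depth"]
cv2.imwrite("pics/end.png",p["img"][:,:,::-1])
r=np.hypot(W[...,0]-.525,W[...,1]+.024)
m=(d>0)&(r<.028)&(r>.017)&(W[...,2]>.185)&(W[...,2]<.21); h=(d>0)&(r<.012)&(W[...,2]>.235)&(W[...,2]<.27)
print(np.median(W[m][:,2]),h.sum(),np.median(W[h][:,2]))
t=snapshot("top"); T=pts(t); cv2.imwrite("pics/endtop.png",t["img"][:,:,::-1])
for n in ["bearing","press_pad","wire_spool","tea_glass"]:
    for q,w,nm in ((t,T,"top"),(p,W,"wrist")):
        for R in regions_of(q,n)[:1]: print(n,nm,R["score"],np.median(w[R["pixels"]&(q["depth"]>0)],0).round(3))
E
```

```text
t 20.4 q [-0.448  0.639  0.691  1.88  -0.548  0.817 -0.713] pos [ 0.5259 -0.0243  0.2198] yaw_y -71.32 F [ 1.72 -0.59  5.  ] M [-0.3  -0.38 -0.1 ] op 35.18
togo tool mm [  -0.7   -0.4 -140.2] zaxis [ 0.0031 -0.001  -1.    ]
0.2005439841867233 1812 0.25281314018230383
bearing wrist 0.75 [ 0.547 -0.163  0.015]
press_pad wrist 0.55 [ 0.551 -0.017  0.029]
wire_spool top 0.97 [0.491 0.191 0.074]
wire_spool wrist 0.89 [0.5   0.183 0.075]
tea_glass top 0.71 [ 0.594 -0.315  0.013]
tea_glass wrist 0.86 [ 0.585 -0.295  0.012]
```

View pics/end.png

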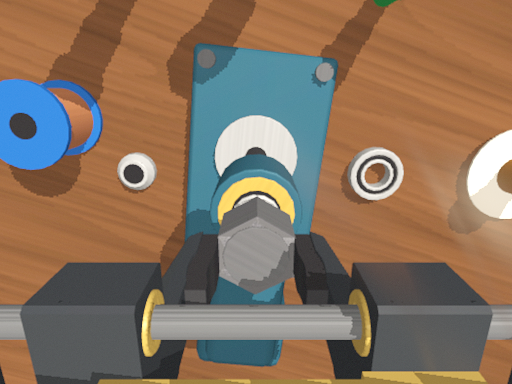

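View pics/endtop.png

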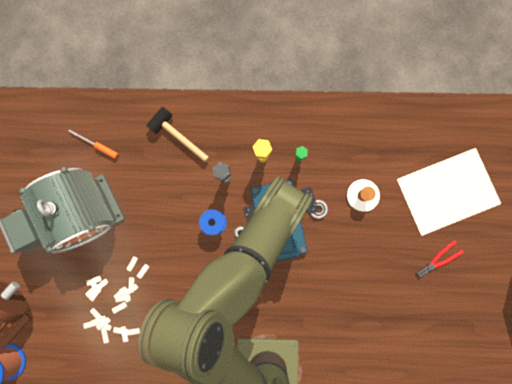

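Call:
send_rows(
  series=[
    {"grip": 0.3,"dx": 0,"dy": 0,"dz": 0.1,"turn": 0.07},
    {"grip": 0.3,"dx": 0,"dy": 0,"dz": 0,"turn": 0},
    {"grip": 0.3,"dx": 0,"dy": 0,"dz": 0,"turn": 0},
    {"grip": 0.3,"dx": 0,"dy": 0,"dz": 0,"turn": 0},
  ],
)

```text
clock: 21.3
tool_pos: [0.5257, -0.0244, 0.2197]
eef_rot: [0.992, 0.127, 0.001, 0.001]
contact_force: [2.4, -1.7, 5.1]
opening: 0.4
```

```bash
python3 st.py; python3 -c "
from plant import *
print(finish_job())"
```

```text
t 21.3 q [-0.458  0.646  0.712  1.881 -0.565  0.823 -0.765] pos [ 0.5257 -0.0244  0.2197] yaw_y -75.38 F [ 2.42 -1.66  5.14] M [-0.38 -0.37 -0.13] op 35.21
togo tool mm [  -0.5   -0.4 -140.3] zaxis [ 2.8e-03 -8.0e-04 -1.0e+00]
the job is handed in; nothing more can be done
None
```

The spindle is started one full turn in, still held in the gripper, and the job was handed in at 21.3 s.

- **Backward:** I gripped the grey spindle in the press boss on two flats and turned it backward under a push of about 7 N. It crept up about 1.5 mm. It dropped about 1.1–1.2 rad back: the force flipped from +7 N to the spindle's own weight. I turned about 0.1–0.2 rad past the drop before stopping, then lowered it about 5 mm onto the thread.
- **Forward:** I then turned it about 375° forward, which is about 6.3–6.4 rad from the drop, letting go once to regrasp half a turn back. It went down at the thread's 1.9 mm per rad throughout.
- **Height:** The head measured 38.3 mm above the boss (target 38 mm), and I turned 0.07 rad more after that without measuring again. At the regrasp it read 43.8 mm where I expected 43.4 mm.
- **Final state:** The arm still holds the head firmly with a 5 N downward push.
- **Other things:** The bearing, wire spool and tea glass were found where they were. The press pad was not: its match in the last wrist picture lay on the press base and is wrong. By eye the pad lies where it was, partly hidden by the arm in the top picture.

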